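Calibrate the gloss meter with its reference tile

ROBOT

A 6-joint arm with a two-finger parallel gripper is mounted at the origin on a cart in front of the work surface, level with it; the furniture and walls round the work are solid. World frame = base frame: x ahead of the robot, y to its left, z up, the work surface at z = 0. Lengths are in m, angles in rad, forces in N, time in s.
With the tool pointing down it reaches from about 0.325 to 0.75 m from the base axis. Payload 7.6 kg.
Tool frame: the origin (TCP) lies at the centre of the arm's flange, where the gripper is bolted on; the fingertips stand 173 mm ahead of it and the grasp point (between the pads) lies 155 mm ahead of it; z points along the fingers, y is the line along which they close (so a half turn about z gives the same grasp; the last joint's range is limited). The gripper opens to 85 mm and grips with 20 to 120 N. Pads are 22 mm wide; open, the fingers measure 114 mm over their backs; the gripper's body (76 mm by 85 mm) begins 54 mm behind the grasp point. The pads swing forward as they close: fully open they stand 13 mm farther back than shut.
Start: joints at [-0.07, 0.052, 1.401, -0, 1.689, -0.07], TCP at [0.525, 0, 0.405] pointing down, gripper open.
Joint ranges: [-2.9, 2.9], [-0.91, 2.17], [0.12, 2.37], [-1.06, 4.2], [0.26, 2.73], [-2.93, 2.93]. Speed limits (rad/s): [2.57, 2.57, 3.01, 3.14, 3.14, 3.14].

INTERFACE

Orientations are given as a 3x3 rotation matrix whose columns are the frame's x, y, z axes.
In Python, from bench import r gives the robot as it stands.
- The arm moves only by the tool apply_moves, never from a script. Its argument "increments" is a list of rows, each a list of 7 numbers: the shift along the tool's x, y, z in cm, then the turn, a rotation vector about the tool's x, y, z in degrees, then the gripper command: -1 is shut, 1 is fully open, values between are in proportion. In form: [[tx, ty, tz, wx, wy, wz, gripper], ...]. A call has exactly 10 rows; each row shifts and turns the commanded pose from where the row before left it, along the tool's axes as they then stand; what a row does not reach is not made up. A row lasts 1/12 s, in which the tool goes at most 41.7 mm and 7.16 degrees, less where a joint would pass 70% of its speed; a pose out of reach is approached as far as the arm can. A call is refused whole if a number of a shift passes 4.17 or a number of a turn 7.16, either way. A call with a gripper value outside its range is refused whole. The fingers move at their own pace and stop on an object; "grip_force" is the grip in N (left out, the last holds). Time passes only in rows, so rows that do not move let the fingers close, or fill a call up. It gives the time, the measured TCP pose, the force, the opening and the grip force at its end, in the units of the state.
- r.get_state(): the state, without advancing time (a new reading comes with each control period).
- r.camera(name): name is "scene" or "side" or "wrist"; returns a dict with "pixels" (480x640x3 uint8, red, green, blue), "depth" (480x640 float32, m along the optical axis (not along the pixel's ray), 0 where there is no reading), "intrinsics" (3x3 intrinsics, pixels), "cam_to_world" (4x4, takes a point from camera to world coordinates); the wrist camera has in their place "mount" (4x4, takes a point from camera to tool coordinates, whose origin is the TCP and whose axes are the flange's). Camera axes: x right, y down, z forward; pixel columns grow to the right and rows downward; lengths in m; the calibration is good to about 2 mm. A picture is of the moment at which its call begins: read the wrist's pose just before it.
- r.sign_off(): hands the job in; it is judged then, once.
Trained networks look in the newest picture that a camera, given by its name, has taken for a name from the list of things; names that differ only in an ending like _2 or _b are one class to them, and where a whole thing is asked for, a point or a joint stands for the part that bears it (a point fixed in the world has none). Each returns a list of dicts, best first, with "score" (0 to 1); they miss things now and then, are a little off and sometimes report something else, mostly with a low value. They report only what shows in the picture. A call takes as long as a camera call.
- r.search_frame(thing, camera): "location" ([column, row] in pixels, amid what is visible of it).
The state is a dict: "clock": time; "joint_positions": joint angles; "qd": joint speeds; "tau": joint torques, N m; "tcp_pos": TCP position; "eef_rot": TCP orientation; "wrist_force": force on the tool from outside, world axes, zero at the start; "wrist_torque": the same for the moment, N m; "width": opening from 0.0 (shut) to 1.0 (fully open); "grip_force": force on a finger pad.
Only numpy, scipy, OpenCV 4.12 (cv2) and the standard library are available. Lean on these libraries where they do the work, as an engineer would, in place of code of your own. Each camera call takes 0.05 s, during which the arm holds its last target. There are 200 camera calls.

TASK

Calibrate the gloss meter: first press the calibrate key on its deck fully down and let it spring back. Then lift the reference tile out of its tray by the grip on its back, tilt it to the slope of the measuring head and hold its white side flush on the sloped face, centred over the port, pressing gently but steadily so that the sprung light-seal ring is pushed fully in; the job finishes while you are still holding it there. Do not change the head's tilt or disturb the jar, the oil bottle and the marker.

Things in the scene. Friction and masses are not known exactly. Their poses are not given: they have to be found in the camera images.
- meter: bench gloss meter, fixed: grey base 115 (x) x 190 (y) x 21 mm; origin centre of its underside, x away from the user, y to the user's left. Left (y +40 mm): measuring head tilting between two dark cheeks (45 mm either side of its middle, tops 84 mm over the bench; knob outside to y +110). Right (y -56): deck 105 x 70 mm, top 42 mm up, key in front, display (to 65 mm up) behind it
- port (a point): centre of the port in the tilting head's flat face (86 x 86 mm); z = outward normal, y = tilt axis (level), x up the slope; the lower edge is the user's. Stop lip 3 mm high along the lower edge, its upper side 38 mm down the slope from here: a tile set centred and square clears it by 6 mm, a tile on top of it is not flush
- light_seal (a joint): travel of the black sprung light-seal ring (36 mm outside, 26 mm inside diameter, round the port) into the face, m: 0 = out, 4 mm proud of the face; 0.004 = flush with it; the spring takes 4 N to start and 10 N when flush
- cal_button (a joint): calibrate key travel, m: 0 = up, 0.005 = fully down; spring 1.5 N to start, 5 N fully down
- cal_button_top (a point): centre of the top of the round white calibrate key, 22 mm diameter, in a 38 mm black collar; top 59 mm above the bench when up, pressed straight down 5 mm; z up
- ref_tile: reference tile, about 0.14 kg: square plate 64 x 64 x 9 mm (white ceramic below, aluminium carrier above) with an upright black grip bar on its back, 44 mm long (x), 14 mm thick (y), from 9 to 37 mm above the underside. Origin: centre of the white underside; z out of the back through the grip. Starts lying white side down in its tray
- tile_tray: shallow black open tray 80 x 80 x 12 mm, fixed; origin: centre of its underside; the tile lies in it on a pad 6 mm above the bench with 4 mm room all round, the tray's rim below the tile's back; it stands left or right of the meter
- marker: black and grey marker pen, 135 mm long, lying near the front edge of the bench, to be left alone; origin: centre of underside
- jar: small jar with a ribbed black lid, 59 mm diameter, 64 mm high, standing left or right of the meter, to be left alone; origin: centre of underside
- meter_head (a joint): tilt of the head's face from level towards the user, rad, 0.18 to 0.40; clamped, slips only above about 8 N m about the tilt axis, which lies 20 mm behind the port; leave it as it is
- dropper: small oil bottle with a pointed red spout, 36 mm diameter, 97 mm high, standing behind the meter, to be left alone; origin: centre of underside

How it is judged:
By the outcome, as a careful person would: the job done as asked, in the order asked, and still so for the second after the job is handed in, while the arm keeps its last pose, push and grip.
It also fails if it takes over 53 s, if anything falls off the work surface, if the arm or the gripper's body presses on something with over 40 N, if the wrist force passes 120 N, or if a joint passes its speed limit or range.

## Working session

There is one attempt and no reset: what is moved stays moved. The work goes in short steps, Python scripts to look and compute and a tool call to move; the robot and the scene stay as the last step left them, time stands still between calls to the robot, and variables do not carry over. Pictures are saved under pics/ and viewed, at most 10 in all, crops included, and the job is handed in when it is done.

Besides the shell and the picture viewer there is one more tool, called after "Call:" as a command line: name --pt "numbers of a row" for each row, then --argument value for the rest. apply_moves: Moves the arm, as the interface text tells. Its arguments: {"type":"object","properties":{"increments":{"type":"array","items":{"type":"array","items":{"type":"number"}}},"grip_force":{"type":"number"}},"required":["increments"]}

```bash
mkdir -p pics; ls; cat > h.py <<'E'
import numpy as np, cv2
from bench import r
def cloud(c,T=None):
    d=c["depth"];K=np.array(c["intrinsics"]);v,u=np.indices(d.shape)
    p=np.stack([(u-K[0,2])/K[0,0]*d,(v-K[1,2])/K[1,1]*d,d],-1)
    T=np.array(c["cam_to_world"] if T is None else T)
    return p@T[:3,:3].T+T[:3,3]
def wristT(s,c):
    T=np.eye(4);T[:3,:3]=s["eef_rot"];T[:3,3]=s["tcp_pos"];return T@np.array(c["mount"])
def get(n):
    s=r.get_state();c=r.camera(n)
    return s,c,cloud(c,wristT(s,c) if n=="wrist" else None)
E
python3 - <<'E'
from h import *
s=r.get_state();print(s)
ims=[]
for n in ["scene","side","wrist"]:
    s,c,P=get(n);np.savez(f"{n}.npz",P=P,px=c["pixels"])
    ims.append(c["pixels"][:,:,::-1])
    for t in ["meter","port","cal_button_top","ref_tile","tile_tray","marker","jar","dropper"]:
        for f in r.search_frame(t,n)[:2]:
            u,v=[int(x) for x in f["location"]];print(n,t,round(f["score"],2),(u,v),P[min(v,479),min(u,639)].round(3))
    print(n,np.round(c["intrinsics"],1).tolist(),np.round(c.get("cam_to_world",c.get("mount")),3).tolist())
cv2.imwrite("pics/scene.png",ims[0]);cv2.imwrite("pics/wrist.png",ims[2]);cv2.imwrite("pics/side.png",ims[1])
E
```

```text
pics
{'clock': 0.0, 'joint_positions': array([-7.02818476e-02,  5.28410994e-02,  1.40173419e+00,  1.28201743e-06,
        1.68863818e+00, -7.03018157e-02]), 'qd': array([ 0.00100038,  0.00020793, -0.00145492, -0.00032723, -0.00160675,
        0.00125449]), 'tau': array([ 8.02730119e-04, -3.81666934e+01, -3.60182977e+01,  8.43031398e-05,
        6.19437444e-03, -2.66336252e-05]), 'tcp_pos': array([5.24966447e-01, 3.49776726e-05, 4.03865172e-01]), 'eef_rot': array([[-2.00247327e-05,  9.99998693e-01, -1.61672519e-03],
       [ 9.99999993e-01,  2.02108282e-05,  1.15090168e-04],
       [ 1.15122693e-04, -1.61672288e-03, -9.99998686e-01]]), 'wrist_force': array([-0.10902412, -0.56851262,  0.1072658 ]), 'wrist_torque': array([ 0.00212216, -0.02480498, -0.00480632]), 'grip_force': 0.0, 'width': 0.9993486944799798}
scene meter 0.69 (310, 261) [ 0.44  -0.032  0.051]
scene port 0.83 (295, 242) [0.44  0.013 0.084]
scene cal_button_top 0.61 (438, 355) [ 0.394 -0.389  0.028]
scene cal_button_top 0.46 (327, 268) [ 0.437 -0.083  0.059]
scene ref_tile 0.74 (435, 369) [ 0.379 -0.394  0.006]
scene ref_
[... 906 characters left out ...]
0.84 (250, 363) [0.376 0.283 0.064]
side dropper 0.7 (276, 240) [ 0.59  -0.015  0.048]
side [[458.2, 0.0, 325.5], [0.0, 458.2, 238.4], [0.0, 0.0, 1.0]] [[-0.814, -0.292, 0.503, 0.03], [-0.581, 0.394, -0.712, 0.6], [0.009, -0.872, -0.49, 0.517], [0.0, 0.0, 0.0, 1.0]]
wrist meter 0.84 (234, 208) [0.468 0.01  0.089]
wrist port 0.68 (216, 186) [0.456 0.024 0.084]
wrist cal_button_top 0.78 (220, 302) [ 0.448 -0.071  0.062]
wrist jar 0.61 (219, 301) [ 0.447 -0.07   0.062]
wrist dropper 0.95 (410, 235) [ 0.595 -0.018  0.056]
wrist [[432.6, 0.0, 318.0], [0.0, 432.6, 238.1], [0.0, 0.0, 1.0]] [[0.0, -0.959, -0.283, 0.073], [1.0, -0.0, 0.001, -0.001], [-0.0, -0.283, 0.959, 0.031], [0.0, 0.0, 0.0, 1.0]]
```

View pics/scene.png

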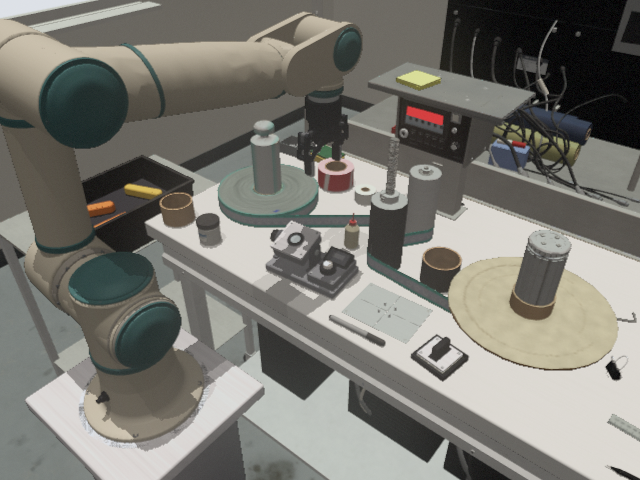

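View pics/wrist.png

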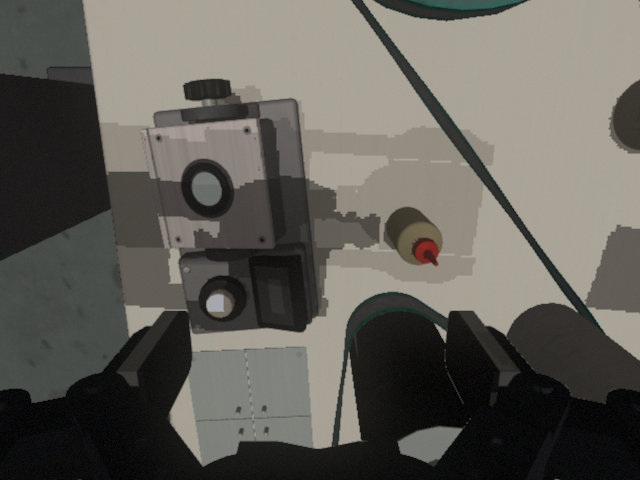

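```bash
python3 - <<'E'
from h import *
W=np.load("wrist.npz");P=W["P"];px=W["px"]
def plane(Q):
    for _ in range(6):
        c=Q.mean(0);n=np.linalg.svd(Q-c,full_matrices=False)[2][2];n*=np.sign(n[2])
        e=(Q-c)@n;k=abs(e)<max(2*e.std(),5e-4)
        if k.all():break
        Q=Q[k]
    return c,n,e.std(),len(Q)
m=np.zeros(P.shape[:2],np.uint8);cv2.fillPoly(m,[np.array([[160,140],[258,130],[266,238],[174,240]])],1);cv2.circle(m,(207,188),34,0,-1)
c,n,sd,N=plane(P[(m>0)&(P[...,2]>0.05)]);print("face",c.round(4),n.round(4),sd,N,"tilt",np.arccos(n[2]),"yaw",np.arctan2(n[1],-n[0]) )
# dark ring near port
g=cv2.cvtColor(px,cv2.COLOR_RGB2GRAY)
for nm,(u0,v0,R) in {"ring":(207,188,36),"collar":(220,300,32)}.items():
    q=np.zeros_like(g);cv2.circle(q,(u0,v0),R,1,-1)
    d=((g<60)&(q>0)).astype(np.uint8)
    cs,_=cv2.findContours(d,cv2.RETR_EXTERNAL,cv2.CHAIN_APPROX_NONE);k=max(cs,key=cv2.contourArea)
    print(nm,cv2.fitEllipse(k))
    e=cv2.fitEllipse(k);u,v=map(int,np.round(e[0]))
    ys,xs=np.where(d>0);print("median dark P",np.median(P[ys,xs],0).round(4),"centre P",P[v-3:v+4,u-3:u+4].reshape(-1,3).mean(0).round(4))
q=(g>150);q[:285]=0;q[318:]=0;q[:,:200]=0;q[:,240:]=0
ys,xs=np.where(q);print("key white px",xs.mean(),ys.mean(),np.median(P[ys,xs],0).round(4))
# raster of key neighbourhood heights along x
v=300
for u in range(170,320,6):print(u,P[v,u].round(3).tolist(),end=" ")
print()
for n_ in ["scene","side"]:
    S=np.load(n_+".npz");Q=S["P"]
    t=Q[(abs(Q[...,0]-.39)<.07)&(abs(Q[...,1]+.39)<.07)&(Q[...,2]>.022)]
    print(n_,"grip",len(t),t.min(0).round(3),t.max(0).round(3))
    tp=t[t[:,2]>t[:,2].max()-.005];print(len(tp),cv2.minAreaRect((tp[:,:2]*1000).astype(np.float32)))
    a=Q[(abs(Q[...,0]-.39)<.07)&(abs(Q[...,1]+.39)<.07)&(Q[...,2]>.008)&(Q[...,2]<.025)]
    print("tile+tray",cv2.minAreaRect((a[:,:2]*1000).astype(np.float32)))
    w=Q[(Q[...,2]>.07)&(Q[...,0]>.3)&(Q[...,0]<.7)&(Q[...,1]<.2)&(Q[...,1]>-.6)&(Q[...,2]<.3)]
    H={}
    for x,y,z in w:
        k=(round(x/.05)*5,round(y/.05)*5);H[k]=max(H.get(k,0),round(float(z),2))
    print(H)
s=cv2.imread("pics/scene.png")[215:395,240:490];s2=cv2.imread("pics/side.png")[180:300,250:490]
out=np.vstack([cv2.resize(s,(480,346),interpolation=3),cv2.resize(s2,(480,240),interpolation=3)]);cv2.imwrite("pics/c1.png",out)
E
```

```text
face [0.4578 0.0242 0.0855] [-0.3092 -0.03    0.9505] 0.00045701371494366204 5597 tilt 0.31583908490160023 yaw -0.09684682923831604
ring ((206.96824645996094, 188.68096923828125), (49.86787796020508, 60.45859909057617), 153.32107543945312)
median dark P [0.4508 0.0225 0.0856] centre P [0.4495 0.0223 0.0836]
collar ((222.51206970214844, 302.3909912109375), (53.42721939086914, 64.33415985107422), 52.89314651489258)
median dark P [ 0.4501 -0.0777  0.047 ] centre P [ 0.4517 -0.0678  0.0689]
key white px 215.1196581196581 302.96153846153845 [ 0.4441 -0.0713  0.0627]
170 [0.385, -0.098, -0.0] 176 [0.39, -0.098, -0.002] 182 [0.397, -0.097, 0.001] 188 [0.416, -0.079, 0.041] 194 [0.421, -0.078, 0.042] 200 [0.43, -0.073, 0.054] 206 [0.434, -0.073, 0.053] 212 [0.442, -0.068, 0.064] 218 [0.446, -0.069, 0.063] 224 [0.451, -0.07, 0.061] 230 [0.456, -0.069, 0.063] 236 [0.458, -0.074, 0.052] 242 [0.464, -0.072, 0.055] 248 [0.466, -0.078, 0.043] 254 [0.471, -0.079, 0.042] 260 [0.477, -0.077, 0.044] 266 [0.482, -0.075, 0.049] 272 [0.487, -0.074, 0.051] 278 [0.492, -0.073, 0.053] 284 [0.497, -0.072, 0.
[... 834 characters left out ...]
: 0.08, (60, -30): 0.07}
side grip 237 [ 0.387 -0.46   0.022] [ 0.46  -0.37   0.053]
57 ((452.1623229980469, -431.08013916015625), (57.70695495605469, 16.25469398498535), 85.92839813232422)
tile+tray ((408.3964538574219, -383.91693115234375), (84.96964263916016, 83.5512924194336), 80.30367279052734)
{(65, -50): 0.22, (60, -50): 0.22, (65, -45): 0.22, (60, -15): 0.29, (60, -45): 0.22, (55, -50): 0.22, (55, -45): 0.22, (60, 0): 0.3, (60, -10): 0.27, (55, 0): 0.3, (50, 0): 0.3, (45, 0): 0.3, (65, -15): 0.18, (65, -10): 0.18, (55, -15): 0.19, (55, -10): 0.19, (70, -15): 0.13, (60, -5): 0.1, (45, -5): 0.08, (50, 5): 0.1, (45, 5): 0.09, (40, 0): 0.08, (40, -5): 0.07, (40, 5): 0.08, (45, 10): 0.08}
```

View pics/c1.png

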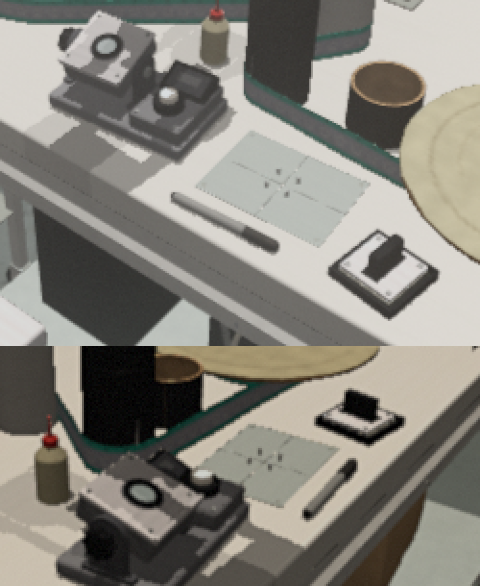

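The pictures show the head's port at about wrist px (207,188), the key at about (218,300), and the tile with its upright grip in its tray at scene px (438,358). I'll close the gripper and move over the key, where I can look from closer.

Call:
apply_moves --pt "-1.2 -1.3 1.7 0 0 0 -1" --pt "-1.2 -1.3 1.7 0 0 0 -1" --pt "-1.2 -1.3 1.7 0 0 0 -1" --pt "-1.2 -1.3 1.7 0 0 0 -1" --pt "-1.2 -1.3 1.7 0 0 0 -1" --pt "-1.0 -1.3 1.7 0 0 0 -1" --pt "0 0 0 0 0 0 -1" --pt "0 0 0 0 0 0 -1" --pt "0 0 0 0 0 0 -1" --pt "0 0 0 0 0 0 -1"

```text
clock: 2.18
tcp_pos: [0.4478, -0.0696, 0.3041]
eef_rot: [[-0.001, 1.0, 0.003], [1.0, 0.001, -0.0], [-0.0, 0.003, -1.0]]
wrist_force: [0.6, -0.2, 0.0]
width: -0.0
grip_force: 0.0
```

```bash
python3 - <<'E'
from h import *
s,c,P=get("wrist");px=c["pixels"];np.savez("w2.npz",P=P,px=px,T=wristT(s,c),K=c["intrinsics"])
print(s["tcp_pos"],s["width"],s["wrist_force"])
cv2.imwrite("pics/w2.png",px[:,:,::-1])
for t in ["port","cal_button_top"]:
    for f in r.search_frame(t,"wrist")[:2]:
        u,v=[int(x) for x in f["location"]];print(t,f["score"],(u,v),P[v,u])
for n_ in ["scene","side"]:
    Q=np.load(n_+".npz")["P"]
    near=np.hypot(Q[...,0]-.409,Q[...,1]+.385)<.036
    t=Q[near&(Q[...,2]>.023)];tp=t[t[:,2]>.035]
    print(n_,len(t),t.min(0).round(3),t.max(0).round(3),"all",cv2.minAreaRect((t[:,:2]*1000).astype(np.float32)),len(tp),tp.mean(0).round(4),cv2.minAreaRect((tp[:,:2]*1000).astype(np.float32)))
E
```

```text
[ 0.44779487 -0.06963396  0.3041198 ] -0.00020926355228121824 [ 0.63474625 -0.17700018  0.02829115]
port 0.6 (329, 83) [0.45227224 0.01429446 0.0849182 ]
port 0.51 (318, 265) [ 0.44789834 -0.07308902  0.06257156]
cal_button_top 0.7 (316, 262) [ 0.4468655  -0.07154348  0.0622974 ]
scene 240 [ 0.387 -0.395  0.023] [ 0.433 -0.375  0.048] all ((410.3528747558594, -385.1536865234375), (16.06867218017578, 46.68158721923828), 79.75621795654297) 164 [ 0.4079 -0.3857  0.0424] ((410.720703125, -385.22015380859375), (16.06867218017578, 45.93403625488281), 79.75621795654297)
side 162 [ 0.387 -0.392  0.023] [ 0.432 -0.37   0.045] all ((409.4417419433594, -380.2048034667969), (17.437820434570312, 44.915252685546875), 81.7061767578125) 85 [ 0.408  -0.3789  0.0404] ((409.6756896972656, -381.33587646484375), (15.444405555725098, 43.943782806396484), 81.45658111572266)
```

View pics/w2.png

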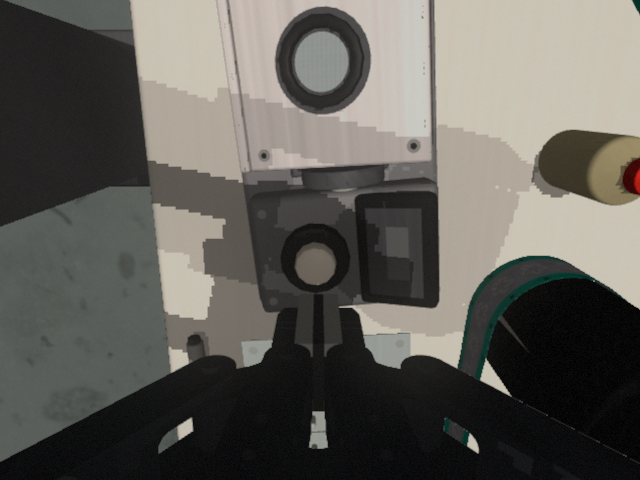

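The picture shows the key at (316,264), the port ring at (323,60), and the shut fingertips in line at column 318. Going down to the key.

Call:
apply_moves --pt "-0.2 0 1.2 0 0 0 -1" --pt "0 0 1.6 0 0 0 -1" --pt "0 0 1.6 0 0 0 -1" --pt "0 0 1.6 0 0 0 -1" --pt "0 0 0.4 0 0 0 -1" --pt "0 0 0.3 0 0 0 -1" --pt "0 0 0.2 0 0 0 -1" --pt "0 0 0.2 0 0 0 -1" --pt "0 0 0.2 0 0 0 -1" --pt "0 0 0 0 0 0 -1"

```text
clock: 3.17
tcp_pos: [0.4474, -0.072, 0.2314]
eef_rot: [[-0.0, 1.0, 0.002], [1.0, 0.0, -0.0], [-0.0, 0.002, -1.0]]
wrist_force: [-3.6, 2.2, 8.2]
width: -0.002
grip_force: 4.1
```

```bash
python3 - <<'E'
from h import *
D=np.load("w2.npz");P,px,T,K=[D[k] for k in("P","px","T","K")]
g=cv2.cvtColor(px,cv2.COLOR_RGB2GRAY)
q=np.zeros_like(g);cv2.circle(q,(323,60),58,1,-1)
d=((g<85)&(q>0)).astype(np.uint8)
k=max(cv2.findContours(d,cv2.RETR_EXTERNAL,cv2.CHAIN_APPROX_NONE)[0],key=cv2.contourArea);e=cv2.fitEllipse(k);print(e)
m=np.zeros_like(g);cv2.fillPoly(m,[np.array([[238,5],[425,5],[425,155],[255,148]])],1);cv2.circle(m,(323,60),62,0,-1)
Q=P[(m>0)&(P[...,2]>.05)]
for _ in range(5):
    c=Q.mean(0);n=np.linalg.svd(Q-c,full_matrices=False)[2][2];n*=np.sign(n[2]);E=(Q-c)@n;Q=Q[abs(E)<2.5*E.std()]
print("face",c,n,E.std(),"tilt",np.arccos(n[2]),"yaw",np.arctan2(-n[1],-n[0]))
ring=P[d>0];print("ring height",np.percentile((ring-c)@n,[10,50,90]))
def hit(uv,h):
    ray=T[:3,:3]@np.array([(uv[0]-K[0,2])/K[0,0],(uv[1]-K[1,2])/K[1,1],1]);o=T[:3,3]
    return o+ray*(((c+h*n-o)@n)/(ray@n))
print("port(from ring top)",hit(e[0],.004)-.004*n,"glass",hit((321,62),0))
# edges of face: lower-front/upper-back from height profile along slope
ux=np.array([1,0,0])-n*n[0];ux/=np.linalg.norm(ux)
F=P.reshape(-1,3);F=F[(abs((F-c)@n)<.002)];F=F[(abs(F[:,1]-.0)<.03)]
s=(F-c)@ux;print("edge range along slope rel port",np.percentile(s,[1,99])-(hit(e[0],.004)-c)@ux)
E
```

```text
((322.4490966796875, 59.91019058227539), (93.08007049560547, 105.39757537841797), 5.459763050079346)
face [0.45861765 0.01098143 0.0854745 ] [-0.3092156  -0.02891455  0.95055229] 0.0006084896541746968 tilt 0.31578689496305934 yaw 0.09323821128960334
ring height [1.27616732e-05 2.97338557e-03 4.51111561e-03]
port(from ring top) [0.4507639  0.02298097 0.08328468] glass [0.44899167 0.02252613 0.08269434]
edge range along slope rel port [-0.03900954  0.04285552]
```

Call:
apply_moves --pt "0 0 0 0 0 0 -1" --pt "0 0 0.1 0 0 0 -1" --pt "0 0 0.1 0 0 0 -1" --pt "0 0 0.1 0 0 0 -1" --pt "0 0 0.0 0 0 0 -1" --pt "0 0 0 0 0 0 -1" --pt "0 0 0 0 0 0 -1" --pt "0 0 0 0 0 0 -1" --pt "0 0 0 0 0 0 -1" --pt "0 0 0 0 0 0 -1"

```text
clock: 4.0
tcp_pos: [0.4476, -0.072, 0.231]
eef_rot: [[-0.0, 1.0, 0.002], [1.0, 0.0, -0.0], [-0.0, 0.002, -1.0]]
wrist_force: [-15.0, 3.7, 30.3]
width: -0.002
grip_force: 15.1
```

```bash
python3 - <<'E'
from h import *
s=r.get_state();print(s["tcp_pos"],s["wrist_force"],s["wrist_torque"])
a=r.camera("scene")["pixels"][225:305,275:375,::-1];b=r.camera("side")["pixels"][190:270,310:410,::-1];
cv2.imwrite("pics/k.png",np.hstack([cv2.resize(a,(400,320),interpolation=3),cv2.resize(b,(400,320),interpolation=3)]))
E
```

```text
[ 0.44761299 -0.07197717  0.23096742] [-15.04136358   3.6582815   30.2616042 ] [ 0.70653065  2.71270988 -0.01233478]
```

View pics/k.png

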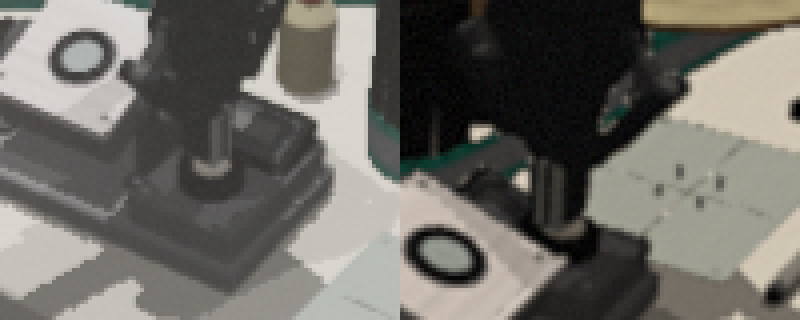

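The key sits under the shut tips. The force rose from 8 N to 30 N with only 0.4 mm of movement, and the moment puts the contact on the key top, so it's bottomed. I'll release it and travel to the tile.

Call:
apply_moves --pt "0 0 -0.5 0 0 0 -1" --pt "0 0 -1.0 0 0 0 -1" --pt "0 0 -2.0 0 0 0 -1" --pt "0 0 -3.0 0 0 0 -1" --pt "-1.5 0 -3.0 0 0 0 1" --pt "-3.0 0 0 0 0 0 1" --pt "-3.8 0 0 0 0 0 1" --pt "-3.8 0 0 0 0 0 1" --pt "-3.8 0 0 0 0 0 1" --pt "-3.0 0 0 0 0 0 1"

```text
clock: 4.93
tcp_pos: [0.4466, -0.2635, 0.3224]
eef_rot: [[0.001, 1.0, 0.001], [1.0, -0.001, -0.001], [-0.001, 0.001, -1.0]]
wrist_force: [-0.7, 1.0, 0.6]
width: 0.846
grip_force: 0.0
```

```bash
cat >> h.py <<'E'
from scipy.spatial.transform import Rotation as Ro
def plan(p,R,N):
    s=r.get_state();R0=np.array(s["eef_rot"]);p0=np.array(s["tcp_pos"])
    w=Ro.from_matrix(R0.T@R).as_rotvec()/N;d=(np.array(p)-p0)/N
    print("clock",s["clock"],"at",p0.round(4),"q",s["joint_positions"].round(2),"straight total cm",(R0.T@(p-p0)*100).round(2),"turn deg total",np.degrees(w*N).round(1))
    for i in range(N):
        print((R0.T@d*100).round(2).tolist(),np.degrees(w).round(2).tolist()); R0=R0@Ro.from_rotvec(w).as_matrix()
E
python3 - <<'E'
from h import *
for n_ in ["scene","side"]:
    Q=np.load(n_+".npz")["P"];t=Q[(Q[...,0]>.45)&(Q[...,0]<.6)&(Q[...,1]<-.3)&(Q[...,1]>-.6)&(Q[...,2]>.03)&(Q[...,2]<.35)]
    for z in (.03,.06,.1,.15):
        u=t[t[:,2]>z]; print(n_,z,len(u),u.min(0).round(3) if len(u) else "")
a=np.radians(-9.7);x=np.array([np.cos(a),np.sin(a),0]);z=np.array([0,0,-1.]);R=np.stack([x,np.cross(z,x),z],1)
plan(np.array([.410,-.383,.30]),R,14)
E
```

```text
scene 0.03 9853 [ 0.45 -0.6   0.03]
scene 0.06 3017 [ 0.563 -0.52   0.06 ]
scene 0.1 2268 [ 0.565 -0.517  0.1  ]
scene 0.15 1481 [ 0.565 -0.516  0.15 ]
side 0.03 3233 [ 0.45 -0.6   0.03]
side 0.06 1182 [ 0.563 -0.51   0.06 ]
side 0.1 885 [ 0.566 -0.51   0.1  ]
side 0.15 543 [ 0.567 -0.51   0.15 ]
clock 4.9333 at [ 0.4466 -0.2635  0.3224] q [-0.6   0.07  1.54 -0.    1.52 -0.6 ] straight total cm [-11.95  -3.65   2.25] turn deg total [ 0.1 -0.  99.6]
[-0.85, -0.26, 0.16] [0.01, -0.0, 7.12]
[-0.88, -0.15, 0.16] [0.01, -0.0, 7.12]
[-0.89, -0.04, 0.16] [0.01, -0.0, 7.12]
[-0.89, 0.07, 0.16] [0.01, -0.0, 7.12]
[-0.87, 0.18, 0.16] [0.01, -0.0, 7.12]
[-0.85, 0.28, 0.16] [0.01, -0.0, 7.12]
[-0.8, 0.39, 0.16] [0.01, -0.0, 7.12]
[-0.75, 0.48, 0.16] [0.01, -0.0, 7.12]
[-0.68, 0.57, 0.16] [0.01, -0.0, 7.12]
[-0.61, 0.65, 0.16] [0.01, -0.0, 7.12]
[-0.52, 0.72, 0.16] [0.01, -0.0, 7.12]
[-0.43, 0.78, 0.16] [0.01, -0.0, 7.12]
[-0.33, 0.83, 0.16] [0.01, -0.0, 7.12]
[-0.22, 0.86, 0.16] [0.01, -0.0, 7.12]
```

Call:
apply_moves --pt "-1.2 -0.37 0.2 0 0 7.12 1" --pt "-1.3 -0.2 0.2 0 0 7.12 1" --pt "-1.3 -0.05 0.2 0 0 7.12 1" --pt "-1.3 0.1 0.2 0 0 7.12 1" --pt "-1.25 0.25 0.2 0 0 7.12 1" --pt "-1.2 0.4 0.2 0 0 7.12 1" --pt "-1.1 0.55 0.2 0 0 7.12 1" --pt "-1.0 0.65 0.2 0 0 7.12 1" --pt "-0.9 0.75 0.2 0 0 7.12 1" --pt "-0.7 0.75 0.2 0 0 7.12 1"

```text
clock: 5.77
tcp_pos: [0.4112, -0.3799, 0.3021]
eef_rot: [[0.949, 0.316, 0.001], [0.316, -0.949, -0.001], [0.0, 0.001, -1.0]]
wrist_force: [-0.1, 0.0, -0.4]
width: 0.995
grip_force: 0.0
```

Call:
apply_moves --pt "0 0 0 0 0 7.1 1" --pt "0 0 0 0 0 7.1 1" --pt "0 0 0 0 0 7.1 1" --pt "0 0 0 0 0 7.1 1" --pt "0 0 0 0 0 0 1" --pt "0 0 0 0 0 0 1" --pt "0 0 0 0 0 0 1" --pt "0 0 0 0 0 0 1" --pt "0 0 0 0 0 0 1" --pt "0 0 0 0 0 0 1"

```text
clock: 6.6
tcp_pos: [0.4114, -0.3791, 0.3017]
eef_rot: [[0.986, -0.166, 0.0], [-0.166, -0.986, -0.0], [0.0, 0.0, -1.0]]
wrist_force: [0.5, 0.3, 0.3]
width: 1.001
grip_force: 0.0
```

```bash
python3 - <<'E'
from h import *
s,c,P=get("wrist");px=c["pixels"];np.savez("w3.npz",P=P,px=px)
cv2.imwrite("pics/w3.png",px[:,:,::-1]);print(s["tcp_pos"],s["wrist_force"])
near=np.hypot(P[...,0]-.41,P[...,1]+.383)<.045
t=P[near&(P[...,2]>.028)];print(len(t),t.min(0).round(4),t.max(0).round(4),cv2.minAreaRect((t[:,:2]*1000).astype(np.float32)))
tp=t[t[:,2]>.038];print(len(tp),np.median(tp,0).round(4),cv2.minAreaRect((tp[:,:2]*1000).astype(np.float32)))
near=np.hypot(P[...,0]-.41,P[...,1]+.383)<.06
g=cv2.cvtColor(px,cv2.COLOR_RGB2GRAY)
b=P[near&(P[...,2]>.011)&(P[...,2]<.02)&(g>110)];print("tile plate",len(b),np.median(b,0).round(4),cv2.minAreaRect((b[:,:2]*1000).astype(np.float32)))
a=np.radians(-9.7);x=np.array([np.cos(a),np.sin(a),0]);z=np.array([0,0,-1.]);R=np.stack([x,np.cross(z,x),z],1)
plan(np.array([.410,-.383,.30]),R,1)
E
```

```text
[ 0.41140829 -0.37905653  0.30171614] [0.45246286 0.29724149 0.33147737]
27858 [ 0.3891 -0.4279  0.0282] [ 0.4347 -0.341   0.2179] ((410.759033203125, -384.0613098144531), (87.62127685546875, 44.117897033691406), 87.04029846191406)
27756 [ 0.4217 -0.3938  0.206 ] ((410.7489929199219, -384.0574035644531), (87.62645721435547, 44.104515075683594), 87.0140609741211)
tile plate 842 [ 0.4368 -0.3595  0.0147] ((431.6659240722656, -362.8123779296875), (20.372316360473633, 28.217906951904297), 79.12413024902344)
clock 6.65 at [ 0.4114 -0.3791  0.3017] q [-0.81  0.2   1.44  0.    1.5   0.93] straight total cm [-0.07  0.41  0.17] turn deg total [-0.  -0.   0.1]
[-0.07, 0.41, 0.17] [-0.0, -0.0, 0.15]
```

View pics/w3.png

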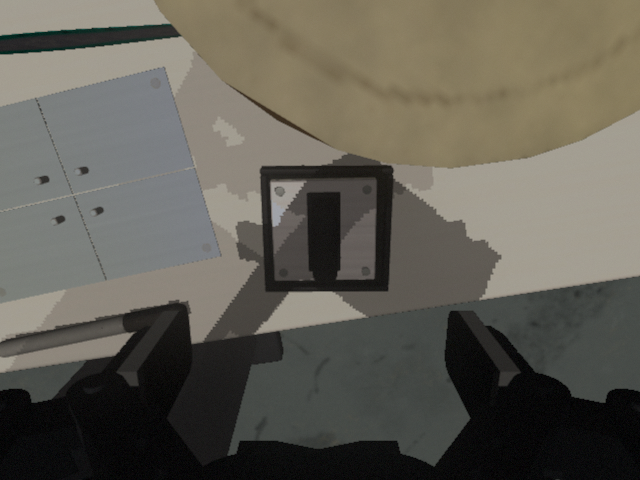

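The picture shows the tile square in its tray (cols 262–392, rows 166–290) with the grip bar at cols 308–341, rows 192–280, upright in the image.

```bash
python3 - <<'E'
from h import *
D=np.load("w3.npz");P=D["P"];px=D["px"]
m=np.zeros(P.shape[:2],bool);m[160:300,255:400]=1
t=P[m&(P[...,2]>.032)&(P[...,2]<.08)];print(len(t),t.min(0).round(4),t.max(0).round(4),np.median(t,0).round(4),cv2.minAreaRect((t[:,:2]*1000).astype(np.float32)))
t=P[m&(P[...,2]>.008)&(P[...,2]<.08)];print("tray+tile",cv2.minAreaRect((t[:,:2]*1000).astype(np.float32)))
E
```

```text
2027 [ 0.3891 -0.4259  0.032 ] [ 0.4535 -0.3719  0.0525] [ 0.4138 -0.3821  0.0424] ((426.23406982421875, -392.028076171875), (29.02541160583496, 80.14566040039062), 55.70380401611328)
tray+tile ((413.5963439941406, -383.781982421875), (80.1705093383789, 88.96866607666016), 80.70654296875)
```

Call:
apply_moves --pt "-0.1 0.35 1.0 0 0 0 1" --pt "0 0 1.8 0 0 0 1" --pt "0 0 2.0 0 0 0 1" --pt "0 0 2.0 0 0 0 1" --pt "0 0 1.7 0 0 0 1" --pt "0 0 1.2 0 0 0 1" --pt "0 0 0.8 0 0 0 1" --pt "0 0 0.5 0 0 0 1" --pt "0 0 0 0 0 0 1" --pt "0 0 0 0 0 0 1"

```text
clock: 7.48
tcp_pos: [0.41, -0.3826, 0.1923]
eef_rot: [[0.986, -0.167, 0.001], [-0.167, -0.986, -0.001], [0.001, 0.001, -1.0]]
wrist_force: [0.0, -0.8, 0.7]
width: 0.999
grip_force: 0.0
```

Call:
apply_moves --pt "0 0 0 0 0 0 -1" --pt "0 0 0 0 0 0 -1" --pt "0 0 0 0 0 0 -1" --pt "0 0 0 0 0 0 -1" --pt "0 0 0 0 0 0 -1" --pt "0 0 0 0 0 0 -1" --pt "0 0 0 0 0 0 -1" --pt "0 0 0 0 0 0 -1" --pt "0 0 0 0 0 0 -1" --pt "0 0 0 0 0 0 -1" --grip_force 70

```text
clock: 8.32
tcp_pos: [0.4099, -0.3824, 0.1921]
eef_rot: [[0.986, -0.167, 0.001], [-0.167, -0.986, -0.0], [0.001, 0.0, -1.0]]
wrist_force: [0.3, -0.0, 3.9]
width: 0.148
grip_force: 70.5
```

Call:
apply_moves --pt "0 0 -0.4 0 0 0 -1" --pt "0 0 -0.8 0 0 0 -1" --pt "0 0 -1.5 0 0 0 -1" --pt "0 0 -2.2 0 0 0 -1" --pt "0 0 -2.2 0 0 0 -1" --pt "0 0 -2.0 0 0 0 -1" --pt "0 0 -1.2 0 0 0 -1" --pt "0 0 -0.7 0 0 0 -1" --pt "0 0 0 0 0 0 -1" --pt "0 0 0 0 0 0 -1"

```text
clock: 9.15
tcp_pos: [0.4097, -0.3822, 0.3009]
eef_rot: [[0.986, -0.167, -0.001], [-0.167, -0.986, 0.001], [-0.001, -0.001, -1.0]]
wrist_force: [0.2, -0.2, -2.4]
width: 0.144
grip_force: 69.9
```

```bash
python3 - <<'E'
from h import *
s,c,P=get("wrist");px=c["pixels"];cv2.imwrite("pics/w4.png",px[:,:,::-1])
T=wristT(s,c);np.savez("w4.npz",P=P,px=px)
print(s["tcp_pos"],s["wrist_force"],s["wrist_torque"],s["width"])
# plate in tray from w3
T3=np.eye(4);T3[:3,:3]=[[.986,-.166,0],[-.166,-.986,0],[0,0,-1]];T3[:3,3]=[.41141,-.37906,.30172];T3=T3@np.array(c["mount"]);K=np.array(c["intrinsics"])
px3=np.load("w3.npz")["px"];g=cv2.cvtColor(px3,cv2.COLOR_RGB2GRAY)
print("row 240",[(u,int(g[240,u])) for u in (*range(256,280,2),*range(370,398,2))]);print("col 290",[(v,int(g[v,290])) for v in (*range(162,186,2),*range(272,296,2))])
def hit(u,v,z):
    ray=T3[:3,:3]@np.array([(u-K[0,2])/K[0,0],(v-K[1,2])/K[1,1],1]);o=T3[:3,3];return (o+ray*((z-o[2])/ray[2])).round(4)
print("plate centre",hit(323.5,230,.015),"corners",hit(272,180,.015),hit(376,279,.015)); print("bar top ends",hit(324,192.5,.043))
# plate now in tool frame
R=np.array(s["eef_rot"]);L=(P-s["tcp_pos"])@R
m=(P[...,2]<.16)&(P[...,2]>.08)&(abs(L[...,0])<.06)&(abs(L[...,1])<.06)&(L[...,2]>.155)
q=L[m];print(len(q),q.min(0).round(4),q.max(0).round(4))
E
```

```text
[ 0.4097008  -0.38223674  0.30088459] [ 0.21110445 -0.23495362 -2.37554406] [-0.02877955  0.01294654  0.01043897] 0.14383192550180943
row 240 [(256, 90), (258, 92), (260, 91), (262, 76), (264, 32), (266, 33), (268, 31), (270, 29), (272, 47), (274, 96), (276, 99), (278, 100), (370, 96), (372, 97), (374, 90), (376, 26), (378, 24), (380, 22), (382, 21), (384, 17), (386, 24), (388, 25), (390, 57), (392, 90), (394, 90), (396, 90)]
col 290 [(162, 136), (164, 134), (166, 43), (168, 33), (170, 44), (172, 40), (174, 34), (176, 35), (178, 47), (180, 98), (182, 141), (184, 156), (272, 70), (274, 72), (276, 69), (278, 69), (280, 53), (282, 26), (284, 25), (286, 26), (288, 26), (290, 25), (292, 133), (294, 154)]
plate centre [ 0.412  -0.3814  0.015 ] corners [ 0.4474 -0.3563  0.015 ] [ 0.3748 -0.409   0.015 ]
bar top ends [ 0.44  -0.386  0.043]
16572 [-0.0216 -0.0333  0.155 ] [0.0332 0.0313 0.1869]
```

View pics/w4.png

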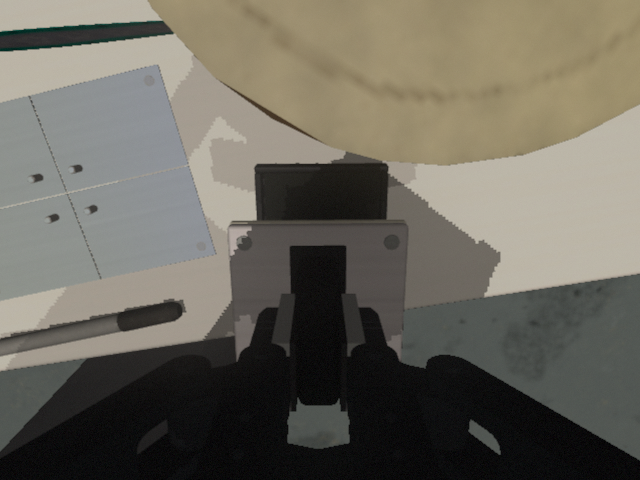

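The tile is held by the bar, square, with its front edge at row 222 (tool x about +33 mm, so the tile centre is about +1.5 mm). Next I'll hover beside the port in the final orientation, to see tile and port in one picture.

```bash
cat >> h.py <<'E'
n=np.array([-.3092,-.0295,.9505]);n/=np.linalg.norm(n)
xp=np.array([1,0,0]);yp=np.cross(n,[np.cos(.095),np.sin(.095),0]);yp/=np.linalg.norm(yp);xp=np.cross(yp,n)
Rf=np.stack([xp,-yp,-n],1)
E
python3 - <<'E'
from h import *
port=np.array([.4505,.0229,.0833]);print(xp,yp,n)
plan(port+.07*n-.065*yp+.186*n-.0015*xp,Rf,14)
E
```

```text
[0.94625066 0.09015303 0.3106157 ] [-9.48571686e-02  9.95490892e-01  3.90792156e-05] [-0.30921157 -0.0295011   0.95053558]
clock 9.2 at [ 0.4096 -0.3822  0.3002] q [-0.82  0.21  1.44  0.    1.5   0.92] straight total cm [ -8.86 -32.24  -2.53] turn deg total [  2.3  18.1 -14.9]
[-0.63, -2.3, -0.18] [0.16, 1.29, -1.07]
[-0.59, -2.32, -0.19] [0.16, 1.29, -1.07]
[-0.54, -2.33, -0.19] [0.16, 1.29, -1.07]
[-0.49, -2.34, -0.2] [0.16, 1.29, -1.07]
[-0.44, -2.35, -0.2] [0.16, 1.29, -1.07]
[-0.39, -2.35, -0.21] [0.16, 1.29, -1.07]
[-0.35, -2.36, -0.21] [0.16, 1.29, -1.07]
[-0.3, -2.37, -0.21] [0.16, 1.29, -1.07]
[-0.25, -2.37, -0.21] [0.16, 1.29, -1.07]
[-0.2, -2.38, -0.21] [0.16, 1.29, -1.07]
[-0.15, -2.38, -0.2] [0.16, 1.29, -1.07]
[-0.1, -2.38, -0.2] [0.16, 1.29, -1.07]
[-0.05, -2.39, -0.19] [0.16, 1.29, -1.07]
[-0.0, -2.39, -0.19] [0.16, 1.29, -1.07]
```

Call:
apply_moves --pt "-0.6 -2.3 -0.4 0.16 1.29 -1.07 -1" --pt "-0.6 -2.3 -0.4 0.16 1.29 -1.07 -1" --pt "-0.55 -2.3 -0.3 0.16 1.29 -1.07 -1" --pt "-0.5 -2.35 -0.3 0.16 1.29 -1.07 -1" --pt "-0.45 -2.35 -0.2 0.16 1.29 -1.07 -1" --pt "-0.4 -2.35 -0.2 0.16 1.29 -1.07 -1" --pt "-0.35 -2.35 -0.2 0.16 1.29 -1.07 -1" --pt "-0.3 -2.35 -0.2 0.16 1.29 -1.07 -1" --pt "-0.25 -2.35 -0.2 0.16 1.29 -1.07 -1" --pt "-0.2 -2.35 -0.2 0.16 1.29 -1.07 -1"

```text
clock: 10.03
tcp_pos: [0.3848, -0.1446, 0.3242]
eef_rot: [[0.975, 0.021, 0.223], [0.019, -1.0, 0.013], [0.223, -0.008, -0.975]]
wrist_force: [0.5, 0.3, -1.9]
width: 0.15
grip_force: 69.8
```

Call:
apply_moves --pt "-0.15 -2.4 -0.1 0.16 1.29 -1.07 -1" --pt "-0.1 -2.4 0 0.16 1.29 -1.07 -1" --pt "-0.05 -2.4 0 0.16 1.29 -1.07 -1" --pt "0 -2.0 0 0.16 1.29 -1.07 -1" --pt "0 0 0 0 0 0 -1" --pt "0 0 0 0 0 0 -1" --pt "0 0 0 0 0 0 -1" --pt "0 0 0 0 0 0 -1" --pt "0 0 0 0 0 0 -1" --pt "0 0 0 0 0 0 -1"

```text
clock: 10.87
tcp_pos: [0.3779, -0.0546, 0.3261]
eef_rot: [[0.946, 0.094, 0.31], [0.09, -0.996, 0.027], [0.311, 0.003, -0.95]]
wrist_force: [-0.2, 0.3, -2.4]
width: 0.148
grip_force: 69.8
```

```bash
python3 - <<'E'
from h import *
s,c,P=get("wrist");px=c["pixels"];cv2.imwrite("pics/w5.png",px[:,:,::-1])
T=wristT(s,c);np.savez("w5.npz",P=P,px=px,T=T,K=c["intrinsics"],R=s["eef_rot"],p=s["tcp_pos"])
print(s["tcp_pos"],s["joint_positions"].round(2))
port=np.array([.4505,.0229,.0833]);plan(port+.07*n-.065*yp+.186*n-.0015*xp,Rf,1)
E
```

```text
[ 0.37786643 -0.05460485  0.32610021] [-0.27 -0.44  1.99  0.11  1.29  1.19]
clock 10.9167 at [ 0.3779 -0.0545  0.3262] q [-0.27 -0.44  1.99  0.11  1.29  1.19] straight total cm [-0.12 -0.52 -0.04] turn deg total [ 0.1 -0.   0. ]
[-0.12, -0.52, -0.04] [0.15, -0.03, 0.03]
```

View pics/w5.png

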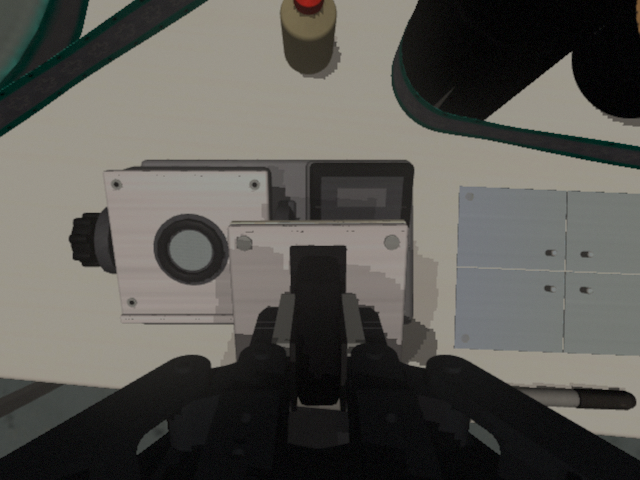

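The picture shows the port at about (190,249) beside the tile, with the tile's plate at cols 230–407 and its front edge at row 222, parallel to the face's upper edge.

```bash
python3 - <<'E'
from h import *
D=np.load("w5.npz");P,px,T,K,R,p=[D[k] for k in("P","px","T","K","R","p")]
L=(P-p)@R;M=np.linalg.inv(np.vstack([np.hstack([R,p[:,None]]),[0,0,0,1]]))@T
g=cv2.cvtColor(px,cv2.COLOR_RGB2GRAY)
m=np.zeros_like(g);cv2.fillPoly(m,[np.array([[118,196],[222,196],[222,300],[138,300],])],1);cv2.circle(m,(190,249),45,0,-1)
Q=L[(m>0)&(L[...,2]>.2)&(L[...,2]<.29)]
for _ in range(5):
    c=Q.mean(0);nn=np.linalg.svd(Q-c,full_matrices=False)[2][2];nn*=-np.sign(nn[2]);E=(Q-c)@nn;Q=Q[abs(E)<2.5*E.std()]
print("face tool",c.round(4),nn.round(4),"world n",(R@nn).round(4),E.std())
def hit(uv,c,nn):
    ray=M[:3,:3]@np.array([(uv[0]-K[0,2])/K[0,0],(uv[1]-K[1,2])/K[1,1],1]);o=M[:3,3];return o+ray*(((c-o)@nn)/(ray@nn))
q=np.zeros_like(g);cv2.circle(q,(190,249),41,1,-1);q[:,229:]=0
d=((g<80)&(q>0)).astype(np.uint8)
k=max(cv2.findContours(d,cv2.RETR_EXTERNAL,cv2.CHAIN_APPROX_NONE)[0],key=cv2.contourArea)[:,0]
k=k[k[:,0]<224];e=cv2.fitEllipse(k.astype(np.float32));print(e)
pt=hit(e[0],c+.004*nn,nn)-.004*nn
print("port tool",pt.round(4),"world",(p+R@pt).round(4))
# inner glass
di=((g>95)&(cv2.circle(np.zeros_like(g),(190,249),28,1,-1)>0)).astype(np.uint8)
ki=max(cv2.findContours(di,cv2.RETR_EXTERNAL,cv2.CHAIN_APPROX_NONE)[0],key=cv2.contourArea);ei=cv2.fitEllipse(ki);print("inner",ei,hit(ei[0],c+.004*nn,nn)-.004*nn)
# plate back plane: corners
a=np.zeros_like(g);a[235:290,240:285]=1;a[235:290,350:395]=1
z=np.median(L[(a>0)&(L[...,2]<.2)][:,2]);print("plate back z",z)
zc=np.array([0,0,z]);zz=np.array([0,0,-1.])
for u in(255,270,370,385):print("col",u,[int(x) for x in g[214:232,u]])
for v in(260,275):print("row",v,[int(x) for x in g[v,224:238]],[int(x) for x in g[v,400:414]])
print("front edge",hit((318,224),zc,zz).round(4),"sides",hit((230.5,260),zc,zz).round(4),hit((406.5,260),zc,zz).round(4))
E
```

```text
face tool [ 0.0025 -0.0879  0.2553] [ 4.0e-04  1.9e-03 -1.0e+00] world n [-0.3092 -0.0288  0.9506] 0.0005975968597327037
((190.68722534179688, 249.01394653320312), (68.1171875, 75.2671127319336), 117.86410522460938)
port tool [ 0.0004 -0.0694  0.2553] world [0.4507 0.0214 0.0834]
inner ((190.47994995117188, 249.8866729736328), (37.60273742675781, 41.60884094238281), 118.91851043701172) [-1.16297230e-04 -6.95951828e-02  2.55336947e-01]
plate back z 0.17710645956876012
col 255 [146, 147, 146, 146, 146, 146, 127, 92, 114, 121, 79, 96, 123, 141, 144, 145, 145, 144]
col 270 [40, 41, 42, 39, 42, 45, 70, 93, 121, 127, 80, 96, 124, 141, 143, 145, 144, 145]
col 370 [47, 46, 47, 46, 47, 61, 84, 105, 109, 85, 89, 113, 136, 141, 145, 143, 142, 143]
col 385 [53, 52, 54, 52, 52, 71, 83, 105, 125, 86, 76, 100, 137, 142, 144, 144, 144, 143]
row 260 [57, 56, 57, 96, 133, 128, 110, 118, 126, 127, 125, 125, 126, 127] [143, 143, 143, 143, 138, 123, 98, 77, 78, 73, 65, 64, 62, 101]
row 275 [122, 120, 121, 119, 120, 121, 113, 110, 121, 129, 129, 129, 128, 127] [144, 145, 144, 140, 127, 98, 73, 79, 76, 72, 66, 61, 62, 102]
front edge [ 0.0335 -0.0013  0.1771] sides [ 0.0202 -0.0326  0.1771] [0.0202 0.0304 0.1771]
```

Call:
apply_moves --pt "-0.1 -0.8 0 0 0 0 -1" --pt "0 -1.6 0 0 0 0 -1" --pt "0 -1.8 0 0 0 0 -1" --pt "0 -1.6 0.4 0 0 0 -1" --pt "0 -0.75 1.0 0 0 0 -1" --pt "0 -0.3 1.2 0 0 0 -1" --pt "0 0 1.2 0 0 0 -1" --pt "0 0 1.0 0 0 0 -1" --pt "0 0 0.6 0 0 0 -1" --pt "0 0 0.3 0 0 0 -1"

```text
clock: 11.75
tcp_pos: [0.3879, 0.0159, 0.2708]
eef_rot: [[0.946, 0.096, 0.309], [0.092, -0.995, 0.028], [0.31, 0.002, -0.951]]
wrist_force: [0.1, 0.2, -1.1]
width: 0.144
grip_force: 69.9
```

```bash
python3 - <<'E'
from h import *
D=np.load("w5.npz");R,p=D["R"],D["p"]
s=r.get_state();print(s["wrist_force"],s["tcp_pos"])
tgt=p+R@np.array([-.0013,-.0684,.0692]);print("flush TCP",tgt);plan(tgt,Rf,1)
E
```

```text
[ 0.05067306  0.17360439 -1.07411208] [0.38787666 0.01590574 0.27080412]
flush TCP [0.39161711 0.01523696 0.25975316]
clock 11.75 at [0.3879 0.0159 0.2708] q [-0.07 -0.37  2.06  0.05  1.14  1.39] straight total cm [0.01 0.1  1.16] turn deg total [0.1 0.  0.1]
[0.01, 0.1, 1.16] [0.11, 0.03, 0.08]
```

Call:
apply_moves --pt "0 0.1 0.2 0.1 0 0.1 -1" --pt "0 0 0.2 0 0 0 -1" --pt "0 0 0.2 0 0 0 -1" --pt "0 0 0.1 0 0 0 -1" --pt "0 0 0.1 0 0 0 -1" --pt "0 0 0.1 0 0 0 -1" --pt "0 0 0.1 0 0 0 -1" --pt "0 0 0 0 0 0 -1" --pt "0 0 0 0 0 0 -1" --pt "0 0 0 0 0 0 -1"

```text
clock: 12.58
tcp_pos: [0.3913, 0.0149, 0.2625]
eef_rot: [[0.946, 0.094, 0.311], [0.09, -0.996, 0.029], [0.312, 0.001, -0.95]]
wrist_force: [-3.8, 0.3, 3.2]
width: 0.146
grip_force: 70.5
```

```bash
cat > chk.py <<'E'
from h import *
D=np.load("w5.npz");R,p=D["R"],D["p"];s=r.get_state();R1=np.array(s["eef_rot"])
tgt=p+R@np.array([-.0013,-.0684,.0692])
F=np.array(s["wrist_force"])+[0,0,1.5];M=np.array(s["wrist_torque"])
print("remaining cm",(R1.T@(tgt-s["tcp_pos"])*100).round(2),"F tool",(R1.T@F).round(1),"M tool",(R1.T@M).round(2),"turn left",np.degrees(Ro.from_matrix(R1.T@Rf).as_rotvec()).round(2),s["clock"])
E
python3 chk.py
```

```text
remaining cm [-0.05 -0.03  0.27] F tool [-2.1 -0.6 -5.6] M tool [-0.   -0.57 -0.04] turn left [ 0.04 -0.08 -0.01] 12.5833
```

Call:
apply_moves --pt "0 0 0.1 0 0 0 -1" --pt "0 0 0.1 0 0 0 -1" --pt "0 0 0.05 0 0 0 -1" --pt "0 0 0.05 0 0 0 -1" --pt "0 0 0 0 0 0 -1" --pt "0 0 0 0 0 0 -1" --pt "0 0 0 0 0 0 -1" --pt "0 0 0 0 0 0 -1" --pt "0 0 0 0 0 0 -1" --pt "0 0 0 0 0 0 -1"

```text
clock: 13.42
tcp_pos: [0.3922, 0.015, 0.2598]
eef_rot: [[0.946, 0.094, 0.31], [0.09, -0.996, 0.029], [0.312, 0.001, -0.95]]
wrist_force: [-8.1, -0.7, 7.5]
width: 0.147
grip_force: 71.7
```

```bash
python3 chk.py
```

```text
remaining cm [-0.05 -0.03 -0.01] F tool [ -4.9  -0.1 -11.1] M tool [ 0.03 -0.99 -0.02] turn left [ 0.04 -0.07 -0.01] 13.4167
```

Call:
apply_moves --pt "-0.05 0 0.05 0 0 0 -1" --pt "0 0 0.05 0 0 0 -1" --pt "0 0 0.05 0 0 0 -1" --pt "0 0 0 0 0 0 -1" --pt "0 0 0 0 0 0 -1" --pt "0 0 0 0 0 0 -1" --pt "0 0 0 0 0 0 -1" --pt "0 0 0 0 0 0 -1" --pt "0 0 0 0 0 0 -1" --pt "0 0 0 0 0 0 -1"

```text
clock: 14.25
tcp_pos: [0.3922, 0.015, 0.2598]
eef_rot: [[0.946, 0.095, 0.311], [0.09, -0.995, 0.029], [0.312, 0.001, -0.95]]
wrist_force: [-20.7, -2.2, 23.3]
width: 0.148
grip_force: 74.3
```

```bash
python3 chk.py
```

```text
remaining cm [-0.05 -0.03 -0.01] F tool [-12.    0.3 -30.1] M tool [ 0.18 -2.28  0.04] turn left [ 0.05 -0.09  0.01] 14.25
```

Call:
apply_moves --pt "-0.02 0 -0.04 0 0 0 -1" --pt "-0.02 0 -0.04 0 0 0 -1" --pt "0 0 0 0 0 0 -1" --pt "0 0 0 0 0 0 -1" --pt "0 0 0 0 0 0 -1" --pt "0 0 0 0 0 0 -1" --pt "0 0 0 0 0 0 -1" --pt "0 0 0 0 0 0 -1" --pt "0 0 0 0 0 0 -1" --pt "0 0 0 0 0 0 -1"

```text
clock: 15.08
tcp_pos: [0.3919, 0.0149, 0.2598]
eef_rot: [[0.945, 0.095, 0.312], [0.09, -0.996, 0.029], [0.314, 0.001, -0.95]]
wrist_force: [-9.2, -0.0, 11.9]
width: 0.147
grip_force: 71.9
```

```bash
python3 - <<'E'
exec(open("chk.py").read())
s,c,P=get("wrist");L=(P-s["tcp_pos"])@R1;w=c["pixels"][:,:,::-1]
a=r.camera("scene")["pixels"][205:305,240:365,::-1];b=r.camera("side")["pixels"][190:310,250:400,::-1]
z=L[240:262,250:285,2];print("plate back z L/R",np.median(z),np.median(L[240:262,355:390,2]),np.median(L[232:236,250:390,2]))
cv2.imwrite("pics/f.png",np.vstack([np.hstack([cv2.resize(a,(375,300),interpolation=3),cv2.resize(b,(375,300),interpolation=3)]),cv2.resize(w[140:380,20:620],(750,300))]))
E
```

```text
remaining cm [-0.02 -0.03 -0.01] F tool [ -4.5  -0.8 -15.5] M tool [ 0.09 -0.97  0.02] turn left [ 0.05 -0.19 -0.01] 15.0833
plate back z L/R 0.17720545512392988 0.17718608079614587 0.17725125102341333
```

View pics/f.png

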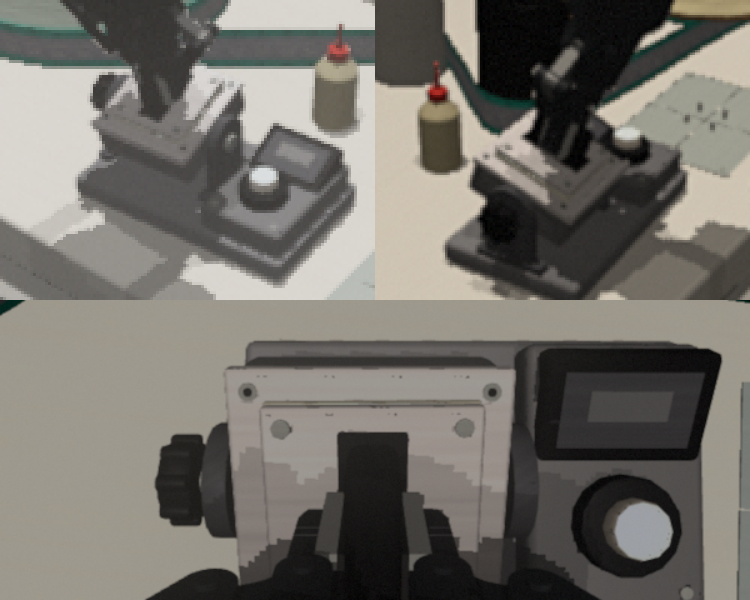

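The tile lies flush and square, centred between the cheeks (bottom view, plate cols 262–483 on face cols 228–515). It's pressed with a steady 15 N or so, and the key is back up. Handing in.

```bash
python3 -c "
from bench import r
s=r.get_state();print(s['wrist_force'],s['clock']);print(r.sign_off())"
```

```text
[-8.2634188  -0.18706434 11.97614389] 15.2333
the job is handed in; nothing more can be done
None
```

I pressed the calibrate key fully down and let it spring back, and the arm is holding the reference tile flush and centred over the port with about 15 N; I handed the job in at 15.2 s, and the sign-off returned no verdict.

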